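# Fit a camera lens and screw down its retaining ring

## Task

Seat the black-rimmed green lens fully home in the camera's lens cell on the circuit board and let go of it. Then put the aluminium retaining ring over the cell and screw it down clockwise until it is just snug, so that it stays clamping the lens by itself; the glass is fragile, so do not overtighten it. Leave the other lens and the other things on the bench where they are.

Things in the scene. Friction and masses are not known exactly. Their poses are not given: they have to be found in the camera images.
- lens_center (a point): The lens to fit: green glass in a black rim, a disc 34 mm across and 16 mm thick, about 45 g, lying flat on a dark rubber pad 10 mm thick. This point is its centre, half-way up; z is its axis. Two lenses lie on the pad about 84 mm apart and may have changed places.
- amber_lens_center (a point): A bystander, to be left alone: the other lens on the pad, amber glass in a bright aluminium rim, same size. This point is its centre, half-way up.
- board: Green circuit board, 165 x 135 mm, fixed on a cream foam block, 180 x 150 mm, with a black round lens cell standing in the middle; it cannot move. Origin under the foam's centre; the cell's axis is its z axis; board top 32 mm up. Parts on the board taller than 3 mm (up to 20 mm) are all over 60 mm from the cell's axis.
- cell_mouth (a point): Centre of the lens cell's mouth, 28 mm above the circuit board, axes as the board's. Bore 36 mm (1 mm of play round the lens), 2 mm lead-in, outside 42 mm. A seated lens has its centre level with this point and stands 8 mm proud. Outside the cell is a coarse two-start thread: two aluminium ledges, 50 mm over all.
- cell_seat (a point): Centre of the cell's flat inner seat, 8 mm below its mouth: the lens's underside rests here.
- entry_mark (a point): White line on the board at its +x side (another at -x), showing where, on average, the entries of the cell's thread lie: two gaps between the ledges, half a turn apart, each about 1.1 rad wide, where the ring's lugs pass straight down. The thread is clocked up to 0.38 rad either way from the marks, and sits up to 0.3 mm high or low, differing from housing to housing.
- ring_center (a point): Loose aluminium retaining ring, lying lip up as it is used: a collar 24 mm high, 58 mm across, about 70 g. This point is its centre, half-way up. Half a turn makes no difference. Let down over the lens with its x axis along the board's x axis, its lip comes to rest on the lens with this point level with the cell's mouth.
- ring_flat (a point): Middle of one of the ring's two outside flats for gripping (26 mm wide, 24 mm high, 60 mm apart), at its +y and -y sides.
- ring_lug (a point): One of the ring's two small inside lugs, at its +x and -x sides under white marks on the lip: 3.5 mm wide, 1 to 5 mm above the ring's bottom, reaching in to 45 mm apart. As the ring turns clockwise seen from above, the lugs run under the ledges, which come down 3 mm per radian.
- ring_lip (a point): Underside of the ring's inward lip (hole 24 mm), 20 mm above its bottom: it clamps the lens. From the entry marks the ring turns nearly freely for 0.5 to 1.4 rad, then stiffens: about 1 N more clamping per 0.01 rad and 0.01 N m of turning moment per newton. Friction holds it tight when let go. Clamping force must end at 4 to 22 N; over 32 N breaks the glass.
- jar: A bystander, to be left alone: small jar with a blue lid, 44 mm in diameter, 55 mm high. Origin at the centre of its underside.
- driver: A bystander, to be left alone: screwdriver lying on the mat.
- brass_ring: A bystander, to be left alone: small plain brass ring, 36 mm in diameter, 12 mm high. Origin at the centre of its underside.
- spool: A bystander, to be left alone: grey spool standing on end, 56 mm in diameter, 40 mm high. Origin at the centre of its underside.
Not all that is in view belongs to the job. Leave any purple look-alike of the part that bears lens_center alone.

How it is judged:
By the outcome, as a careful person would: the job done as asked, in the order asked, and still so for the second after the job is handed in, with the robot touching nothing.
It also fails if it takes over 72 s, if anything falls off the work surface, if the arm or the gripper's body presses on something with over 40 N, if the wrist force passes 120 N, or if a joint passes its speed limit or range.

## Robot

A 6-joint arm with a two-finger parallel gripper is mounted at the origin on the work surface. World frame = base frame: x ahead of the robot, y to its left, z up, the work surface at z = 0. Lengths are in m, angles in rad, forces in N, time in s.
With the tool pointing down it reaches from about 0.425 to 0.95 m from the base axis. Payload 3.5 kg.
Tool frame: the origin (TCP) lies midway between the tips of the shut fingers; the grasp point (between the pads) lies ctrl.grasp_offset behind it (ctrl.grasp_offset is the distance from the TCP to the grasp point, in m); x points along the fingers, y is the direction in which the jaws open and shut, and the axes are right-handed (so a half turn about x gives the same grasp; the last joint's range is limited). The gripper opens to 85 mm and grips with 20 to 120 N. Pads are 22 mm wide; open, the fingers measure 114 mm over their backs; the gripper's body (76 mm by 85 mm) begins 54 mm behind the grasp point. The pads swing forward as they close: fully open they stand 13 mm farther back than shut.
Start: joints at [-1.314, 0.286, 1.577, -0, 1.279, -0.15], TCP at [0.267, -0.62, 0.231] pointing down, gripper open.
Joint ranges: [-2.77, 2.77], [-0.9, 2.22], [0.21, 2.48], [-1.53, 4.67], [0.24, 2.81], [-2.84, 2.84]. Speed limits (rad/s): [2.79, 2.79, 3.14, 3.14, 3.14, 3.14].

## Interface

Orientations are given as a unit quaternion [x, y, z, w].
In Python, from plant import readout, read_camera, sign_off, ctrl gives the robot as it stands.
- The arm moves only by the tool drive_tool, never from a script. Its argument "steps" is a list of rows, each a list of 5 numbers: the shift along the tool's x, y, z in cm, then the turn about the tool's x in degrees, then the opening, from 0 (shut) to 1 (fully open). A call has 1 to 10 rows; each row shifts and turns the commanded pose from where the row before left it, along the tool's axes as they then stand; what a row does not reach is not made up. A row lasts 1/10 s, in which the tool goes at most 50 mm and 8.59 degrees, less where a joint would pass 70% of its speed; a pose out of reach is approached as far as the arm can. A call is refused whole if a number of a shift passes 5 or a number of a turn 8.59, either way. A call with a gripper value outside its range is refused whole. The fingers move at their own pace and stop on an object; "force" is the grip in N (left out, the last holds). Time passes only in rows, so rows that do not move let the fingers close. It gives the time, the measured TCP pose, the force and the opening at its end, in the units of the state.
- readout.get_state(): the state, without advancing time (a new reading comes with each control period).
- read_camera(name): name is "scene" or "top" or "wrist"; returns a dict with "frame" (400x640x3 uint8, red, green, blue), "vertical_fov" (degrees; the focal length in pixels is half the picture's height over the tangent of half this angle, whatever the lens; pixels are square), "cx", "cy" (the principal point, pixels), "eye" and "orientation" of the camera in the world. Camera axes: x right, y up, looking along -z (the intrinsics and any distortion apply to the point x, -y, -z); pixel columns grow to the right and rows downward; lengths in m; the calibration is good to about 2 mm. A picture is of the moment at which its call begins. There is no depth.
- sign_off(): hands the job in, once; it reports no verdict.
The state is a dict: "time": time; "qpos": joint angles; "dq": joint speeds; "joint_efforts": joint torques, N m; "eef_pos": TCP position; "tcp_rot": TCP orientation; "contact_force": force on the tool from outside, world axes, zero at the start; "wrist_torque": the same for the moment, N m; "opening": opening from 0.0 (shut) to 1.0 (fully open).
Only numpy, scipy, OpenCV 4.12 (cv2) and the standard library are available. Lean on these libraries where they do the work, as an engineer would, in place of code of your own. Each camera call takes 0.05 s, during which the arm holds its last target. There are 200 camera calls.

## Working session

There is one attempt and no reset: what is moved stays moved. The work goes in short steps, Python scripts to look and compute and a tool call to move; the robot and the scene stay as the last step left them, time stands still between calls to the robot, and variables do not carry over. Pictures are saved under pics/ and viewed, about 8 in all and at most 12, crops included, and the job is handed in when it is done.

Besides the shell and the picture viewer there is one more tool, called after "Emit:" as name(argument=value, ...) on one line, values as JSON. drive_tool: Moves the arm, as the interface text tells. Its arguments: {"type":"object","properties":{"steps":{"type":"array","items":{"type":"array","items":{"type":"number"}}},"force":{"type":"number"}},"required":["steps"]}

```bash
ls; mkdir -p pics
cat > h.py <<'E'
import numpy as np, cv2
from scipy.spatial.transform import Rotation as R
from plant import readout, read_camera, sign_off, ctrl
def ray(c,u,v):
    h=c['frame'].shape[0]; f=h/2/np.tan(np.radians(c['vertical_fov'])/2)
    K=np.array([[f,0,c['cx']],[0,f,c['cy']],[0,0,1]])
    d=np.array([(u-c['cx'])/f,-(v-c['cy'])/f,-1])
    return np.array(c['eye']),R.from_quat(c['orientation']).apply(d)
def onz(c,u,v,z):
    e,d=ray(c,u,v); return e+d*(z-e[2])/d[2]
def proj(c,p):
    h=c['frame'].shape[0]; f=h/2/np.tan(np.radians(c['vertical_fov'])/2)
    q=R.from_quat(c['orientation']).inv().apply(np.array(p)-c['eye'])
    return np.array([c['cx']-f*q[0]/q[2],c['cy']+f*q[1]/q[2]])
def save(c,name,scale=1.25,crop=None):
    im=c['frame'][...,::-1]
    if crop: im=im[crop[1]:crop[3],crop[0]:crop[2]]
    cv2.imwrite('pics/'+name,cv2.resize(im,None,fx=scale,fy=scale,interpolation=cv2.INTER_CUBIC))
E
python3 - <<'E'
from h import *
print({k:getattr(ctrl,k) for k in dir(ctrl) if not k.startswith('_')})
print(readout.get_state())
for n in('scene','top'):
    c=read_camera(n); save(c,n+'0.png'); np.save(n,c,allow_pickle=True)
    print({k:v for k,v in c.items() if k!='frame'})
E
```

```text
pics
{'Unreachable': <class 'plant.Unreachable'>, 'grasp_offset': 0.0187}
{'time': 0.0, 'qpos': array([-1.31398924e+00,  2.87203897e-01,  1.57815027e+00,  1.43078317e-05,
        1.27861781e+00, -1.50007377e-01]), 'dq': array([ 0.00031949,  0.00141215,  0.00022176,  0.00105843, -0.00090949,
        0.00154508]), 'joint_efforts': array([-9.49772152e-05, -4.05980265e+01, -2.92627680e+01, -1.62878100e-04,
        5.82148583e-03, -3.87165329e-06]), 'eef_pos': array([ 0.26694679, -0.61926389,  0.22993617]), 'tcp_rot': array([-0.69248879, -0.14367961,  0.69256892, -0.14199905]), 'contact_force': array([-0.33233977, -0.29788646,  0.92213078]), 'wrist_torque': array([-0.03977142,  0.06142807,  0.03072632]), 'opening': 1.0011198947093136}
{'vertical_fov': 55.61596522903301, 'cx': 323.78660478936143, 'cy': 200.73278297891287, 'eye': array([0.99911139, 0.2586863 , 0.80453568]), 'orientation': array([0.163529  , 0.28051826, 0.82408498, 0.46416777])}
{'vertical_fov': 47.96330563372595, 'cx': 322.3261665738101, 'cy': 193.74873905493936, 'eye': array([ 0.45220018, -0.01123993,  1.06607925]), 'orientation': array([-0.02440675,  0.02982454,  0.70658378, -0.7065792 ])}
```

View pics/top0.png

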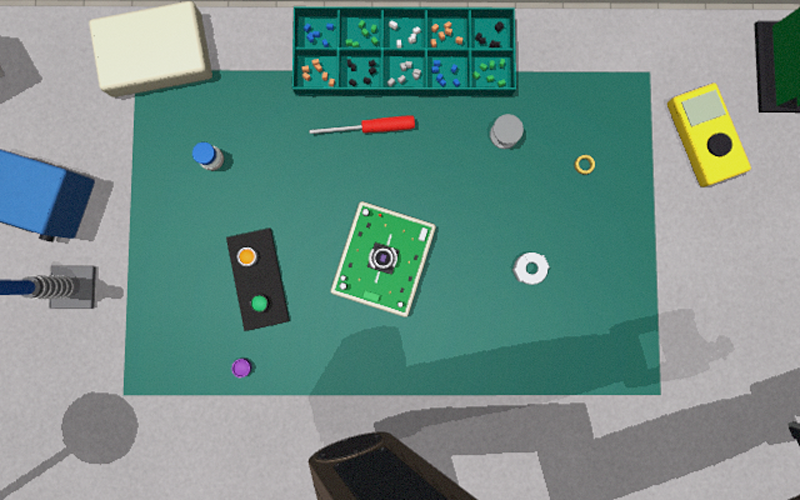

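View pics/scene0.png

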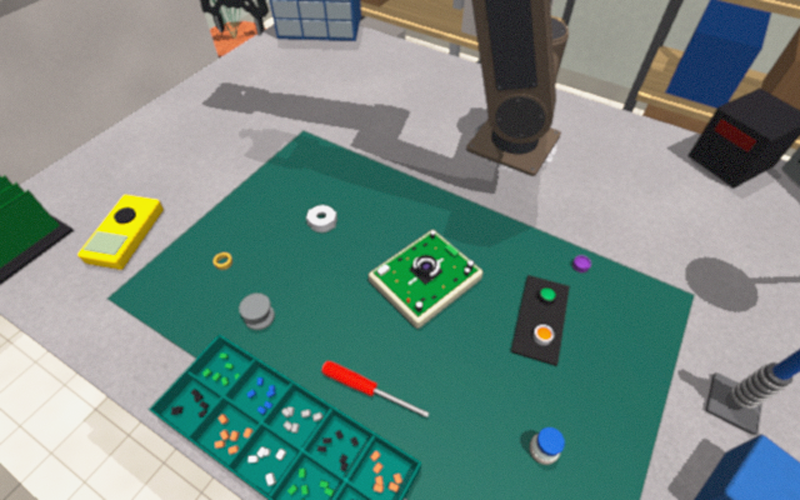

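Top view (800x500): green lens (260,303), amber (247,257), cell (383,258), aluminium ring (532,268), purple decoy (241,368). Scene view agrees.

Run:
```python
from h import *
c=np.load('top.npy',allow_pickle=True).item(); f=c['frame']; hsv=cv2.cvtColor(f,cv2.COLOR_RGB2HSV)
def cen(m,u,v,r):
    k=np.zeros(m.shape,np.uint8); cv2.circle(k,(u,v),r,1,-1); y,x=np.nonzero(m&(k>0)); return x.mean(),y.mean(),len(x)
H,S,V=[hsv[...,i].astype(int) for i in range(3)]
g=cen((S>120)&(H>50)&(H<80)&(V>110),208,242,14); print('green',g,onz(c,g[0],g[1],.026))
a=cen((S>150)&(H<25)&(V>150),198,205,12);print('amber',a,onz(c,a[0],a[1],.026))
r=cen((S<60)&(V>150),425,214,22);print('ring',r,onz(c,r[0],r[1],.024))
print('cell',onz(c,383/1.25,258/1.25,.060))
# foam/board corners: bright green board
m=((H>50)&(H<70)&(S>150)&(V>120)).astype(np.uint8)
k=np.zeros_like(m);k[155:260,260:355]=1
m=cv2.morphologyEx(m*k,cv2.MORPH_CLOSE,np.ones((9,9)))
cs=max(cv2.findContours(m,0,2)[0],key=cv2.contourArea);rc=cv2.minAreaRect(cs);P=np.array([onz(c,*p,.032) for p in cv2.boxPoints(rc)])
print(rc,P,P.mean(0),'sides',np.linalg.norm(P[1]-P[0]),np.linalg.norm(P[2]-P[1]))
print(np.degrees([np.arctan2(*(P[i+1]-P[i])[1::-1]) for i in(0,1)]))
for p in [(390,240),(375,277)]: print('mark',onz(c,p[0]/1.25,p[1]/1.25,.032))
save(c,'cell_ring.png',5,(265,155,355,260))
b=f[190:240,400:450,::-1];a=f[155:260,262:352,::-1]
cv2.imwrite('pics/zoom.png',np.hstack([cv2.resize(a,None,fx=4.5,fy=4.5),cv2.resize(b,(380,472))]))
```

```text
green (np.float64(207.10084033613447), np.float64(242.27731092436974), 119) [0.42028684 0.24545095 0.026     ]
amber (np.float64(196.86), np.float64(204.97), 100) [0.50605584 0.27072627 0.026     ]
ring (np.float64(425.12738853503186), np.float64(214.17622080679405), 471) [ 0.48482357 -0.25780528  0.024     ]
cell [0.50111389 0.01670177 0.06      ]
((306.045654296875, 206.746826171875), (57.597721099853516, 70.6201171875), 17.818891525268555) [[ 0.4448308   0.10565789  0.032     ]
 [ 0.60006295  0.05702078  0.032     ]
 [ 0.55907968 -0.06992959  0.032     ]
 [ 0.40464855 -0.01990058  0.032     ]] [0.50215549 0.01821212 0.032     ] sides 0.16267326105090135 0.13340174276592084
[ -17.39674258 -107.89158611]
mark [0.53572531 0.0046427  0.032     ]
mark [0.46756163 0.03208005 0.032     ]
```

View pics/zoom.png

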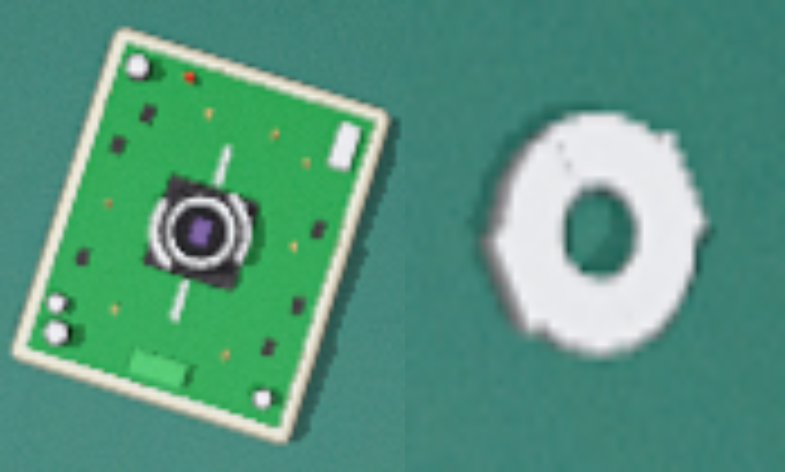

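Board fits 165x135 with its x axis at about -17.5° (or the half turn); the ring's flats need a closer look. I go past the ring, then the cell, to the lens.

```bash
cat >> h.py <<'E'
def go(xyz,yaw=None,s=None):
    """tool-frame shift (cm) to TCP xyz with present axes, and turn (deg) to bring tool y to world yaw (mod 180)"""
    s=s or readout.get_state(); M=R.from_quat(s['tcp_rot']).as_matrix()
    d=M.T@(np.array(xyz)-s['eef_pos'])*100
    y=np.degrees(np.arctan2(M[1,1],M[0,1])); t=None
    if yaw is not None: t=-((yaw-y+90)%180-90)   # tool x is down: + turn lowers world yaw
    print('pos',s['eef_pos'].round(4),'yaw_y %.2f'%y,'tilt',M[:,0].round(3),'shift cm',d.round(2),'turn',t,'q6 %.2f'%s['qpos'][5],'F',s['contact_force'].round(1),'op %.3f t %.2f'%(s['opening'],s['time']))
E
python3 - <<'E'
from h import *
go([.47,-.26,.23],0); go([.47,.017,.23],0)
E
```

```text
pos [ 0.2669 -0.6193  0.23  ] yaw_y -66.69 tilt [-0.001  0.002 -1.   ] shift cm [  0.07 -24.97 -32.87] turn -66.69224744021164 q6 -0.15 F [-0.2  0.4 -0.8] op 1.001 t 0.10
pos [ 0.2669 -0.6193  0.23  ] yaw_y -66.69 tilt [-0.001  0.002 -1.   ] shift cm [  0.13 -50.41 -43.83] turn -66.69224744021164 q6 -0.15 F [-0.2  0.4 -0.8] op 1.001 t 0.10
```

Emit:
drive_tool(steps=[[0, -2.5, -3.3, 0, 1], [0, -2.5, -3.3, 0, 1], [0, -2.5, -3.3, 0, 1], [0, -2.5, -3.3, 0, 1], [0, -2.5, -3.3, 0, 1], [0, -2.5, -3.3, 0, 1], [0, -2.5, -3.3, 0, 1], [0, -2.5, -3.3, 0, 1], [0, -2.5, -3.3, 0, 1], [0, -2.5, -3.3, 0, 1]])

```text
time: 1.1
eef_pos: [0.4716, -0.2579, 0.2309]
tcp_rot: [-0.692, -0.143, 0.693, -0.143]
contact_force: [1.1, -0.4, 0.3]
opening: 0.995
```

Run:
```python
from h import *
go([.47,.017,.23],0)
c=read_camera('wrist'); save(c,'w_ring.png',1); np.save('w_ring',c)
M=R.from_quat(c['orientation']).as_matrix(); print(c['eye'],-M[:,2],M[:,0],c['vertical_fov'],proj(c,[.485,-.258,.024]))
```

```text
pos [ 0.4716 -0.2579  0.2309] yaw_y -66.70 tilt [-0.  0. -1.] shift cm [  0.1  -25.31 -10.73] turn -66.69980033110326 q6 0.47 F [ 1.1 -0.4  0.3] op 0.995 t 1.10
[ 0.54715044 -0.22570325  0.37300117] [-0.29751173 -0.1273331  -0.9461887 ] [ 3.95688169e-01 -9.18384555e-01 -8.25541460e-04] 61.56396361491301 [322.81857563 156.61420994]
```

View pics/w_ring.png

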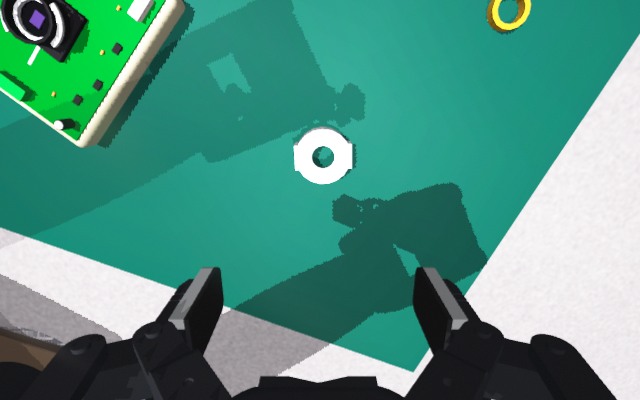

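Ring at (323,156) px with flats left/right, already nearly along the jaw direction; the board is upper left. Next the cell.

Emit:
drive_tool(steps=[[0, -3.5, -1.7, 0, 1], [0, -3.5, -1.7, 0, 1], [0, -3.5, -1.7, 0, 1], [0.5, -3.5, -1.7, 0, 1], [1, -3.5, -1.7, 0, 1], [1, -3.5, -1.7, 0, 1], [1, -3.4, -1.8, 0, 1], [0.5, 0, 0, 0, 1], [0, 0, 0, 0, 1]])

```text
time: 2.05
eef_pos: [0.484, 0.0126, 0.19]
tcp_rot: [-0.691, -0.144, 0.693, -0.143]
contact_force: [-0.2, -0.0, 0.4]
opening: 1.0
```

Run:
```python
from h import *
go([.415,.245,.18],-66.7)
c=read_camera('wrist'); np.save('w_cell',c)
p=proj(c,[.501,.017,.06]); print(p)
u,v=int(p[0]),int(p[1]);x0=max(0,u-90);y0=max(0,v-75)
print(x0,y0);save(c,'w_cell.png',4,(x0,y0,x0+180,y0+150))
```

```text
pos [0.484  0.0126 0.19  ] yaw_y -66.57 tilt [-0.003  0.    -1.   ] shift cm [  1.02 -24.07  -2.91] turn 0.13498330158684269 q6 0.98 F [-0.2 -0.   0.4] op 1.000 t 2.05
[320.93065429 168.63679483]
230 93
```

View pics/w_cell.png

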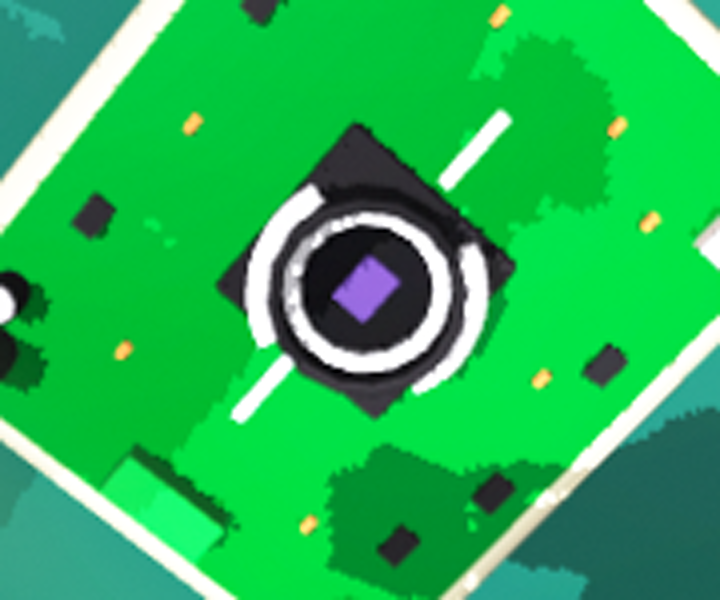

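Cell centre at crop (368,292) → pixel (322,166); ledge gap edges visible at crop (316,190)/(470,245) above and (265,345)/(418,390) below.

Run:
```python
from h import *
c=np.load('w_cell.npy',allow_pickle=True).item(); f=c['frame']; print({k:c[k] for k in('cx','cy')})
hsv=cv2.cvtColor(f,cv2.COLOR_RGB2HSV); w=((hsv[...,1]<60)&(hsv[...,2]>140)).astype(np.uint8)
n,l,st,ce=cv2.connectedComponentsWithStats(w)
C=onz(c,322,166,.052)
for i in range(1,n):
    if st[i,4]>20 and np.hypot(*(ce[i]-[322,166]))<60:
        y,x=np.nonzero(l==i); print(i,st[i],ce[i],end=' ')
        ct=cv2.findContours((l==i).astype(np.uint8),0,2)[0][0]
        if abs(ce[i]-[322,166]).max()<5: e=cv2.fitEllipse(ct); print('ell',e); C=onz(c,*e[0],.052); print('C',C)
        else: print(onz(c,*ce[i],.032))
for nm,(u,v) in dict(L1=(316,190),L2=(265,345),R1=(470,245),R2=(418,390)).items():
    for z in(.045,.05,.055):
        p=onz(c,230+u/4,93+v/4,z)-C; print(nm,z,'r %.4f ang %.1f'%(np.hypot(p[0],p[1]),np.degrees(np.arctan2(p[1],p[0]))))
# board corners in the wrist/other check: lens position with ring from w_ring
c=np.load('w_ring.npy',allow_pickle=True).item(); hsv=cv2.cvtColor(c['frame'],cv2.COLOR_RGB2HSV)
w=((hsv[...,1]<60)&(hsv[...,2]>140)).astype(np.uint8); n,l,st,ce=cv2.connectedComponentsWithStats(w)
i=l[156,305]; ct=cv2.findContours((l==i).astype(np.uint8),0,2)[0][0]
P=np.array([onz(c,*q[0],.024)[:2] for q in ct]).astype(np.float32); print(cv2.minEnclosingCircle(P*1000),st[i]);print(cv2.minAreaRect(P*1000))
s=c['frame'][120:190,285:360,::-1]; cv2.imwrite('pics/ringz.png',cv2.resize(s,None,fx=7,fy=7))
```

```text
{'cx': 317.72114717305936, 'cy': 201.18858297157476}
2 [ 201   20  245  249 4660] [319.36502146 132.62145923] [0.52420571 0.0284222  0.032     ]
5 [340 121  18  19  96] [348.3125 129.875 ] [0.53653919 0.00599793 0.032     ]
7 [291 139  20  41 263] [297.9581749 157.5513308] [0.49607237 0.03728681 0.032     ]
8 [301 146  42  40 486] [322.36213992 167.10699588] ell ((321.45709228515625, 165.68826293945312), (39.02168655395508, 41.43014144897461), 80.8611831665039)
C [0.50180033 0.01679384 0.052     ]
9 [333 154  19  37 202] [345.39108911 172.08910891] [ 0.50090748 -0.00776738  0.032     ]
11 [288 181  16  17  81] [295.32098765 189.48148148] [0.46717118 0.02806842 0.032     ]
L1 0.045 r 0.0229 ang 51.1
L1 0.05 r 0.0235 ang 49.9
L1 0.055 r 0.0241 ang 48.8
L2 0.045 r 0.0261 ang 145.4
L2 0.05 r 0.0252 ang 143.2
L2 0.055 r 0.0242 ang 140.8
R1 0.045 r 0.0240 ang -45.9
R1 0.05 r 0.0240 ang -43.4
R1 0.055 r 0.0240 ang -40.8
R2 0.045 r 0.0270 ang -130.6
R2 0.05 r 0.0255 ang -129.6
R2 0.055 r 0.0240 ang -128.4
((484.85882568359375, -257.8451232910156), 32.6715202331543) [ 293  127   59   57 2252]
((485.54693603515625, -257.10345458984375), (59.69990539550781, 60.3537712097168), 25.145992279052734)
```

Run:
```python
from h import *
c=np.load('w_cell.npy',allow_pickle=True).item(); d=np.load('w_ring.npy',allow_pickle=True).item()
a=cv2.resize(c['frame'][128:204,284:360,::-1],(560,560),interpolation=cv2.INTER_CUBIC)
a=(255*(a/255.)**.45).astype(np.uint8)
b=cv2.resize(d['frame'][120:192,287:359,::-1],(240,240),interpolation=cv2.INTER_CUBIC); b=(255*(b/255.)**3).astype(np.uint8)
b=np.vstack([b,np.zeros((320,240,3),np.uint8)])
cv2.imwrite('pics/gam.png',np.hstack([a,b]))
```

```text
(no output)
```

View pics/gam.png

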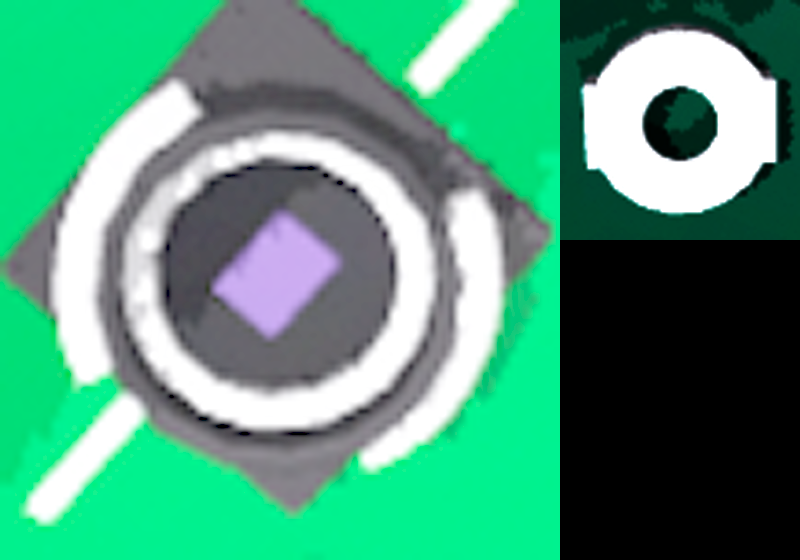

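Ledges end crisply: gaps centre at about +4° world (≈0.37 rad counter-clockwise of the marks), so lugs should enter near +3°. Now to the lens.

Emit:
drive_tool(steps=[[0, -4, -0.6, 0, 0.7], [0, -4, -0.6, 0, 0.7], [0, -4, -0.6, 0, 0.7], [1, -4, -0.6, 0, 0.7], [1.5, -4, -0.5, 0, 0.7], [1.5, -3.9, -0.5, 0, 0.7], [0, 0, 0, 0, 0.7], [0, 0, 0, 0, 0.7]])

```text
time: 2.9
eef_pos: [0.422, 0.2444, 0.1514]
tcp_rot: [-0.693, -0.143, 0.693, -0.143]
contact_force: [-0.7, -0.7, 0.9]
opening: 0.7
```

```bash
cat >> h.py <<'E'
def lens(z=.034):
    """green glass centre on plane z, wrist camera"""
    c=read_camera('wrist'); hsv=cv2.cvtColor(c['frame'],cv2.COLOR_RGB2HSV); print(c['frame'].shape)
    return c,hsv
E
python3 - <<'E'
from h import *
go([.4203,.2455,.025],-66.7)
c,hsv=lens(); np.save('w_lens',c); p=proj(c,[.42,.245,.03]); print(p)
u,v=p.astype(int)
m=cv2.inRange(hsv,(45,90,60),(85,255,255)); k=np.zeros_like(m); cv2.circle(k,(u,v),40,255,-1); m&=k
for ct in cv2.findContours(m,0,2)[0]:
    if cv2.contourArea(ct)>100: e=cv2.fitEllipse(ct); print(e,[onz(c,*e[0],z).round(4) for z in(.026,.034)])
save(c,'w_lens.png',4,(max(0,u-80),max(0,v-70),u+80,v+70))
E
```

```text
pos [0.422  0.2444 0.1514] yaw_y -66.67 tilt [ 0.    -0.001 -1.   ] shift cm [12.64 -0.18  0.11] turn 0.0283455776868351 q6 1.48 F [-0.7 -0.7  0.9] op 0.700 t 2.90
(400, 640, 3)
[315.7913213 193.8678821]
((315.6387023925781, 191.80543518066406), (31.907817840576172, 33.96384811401367), 94.40833282470703) [array([0.4204, 0.2453, 0.026 ]), array([0.4227, 0.2463, 0.034 ])]
```

View pics/w_lens.png

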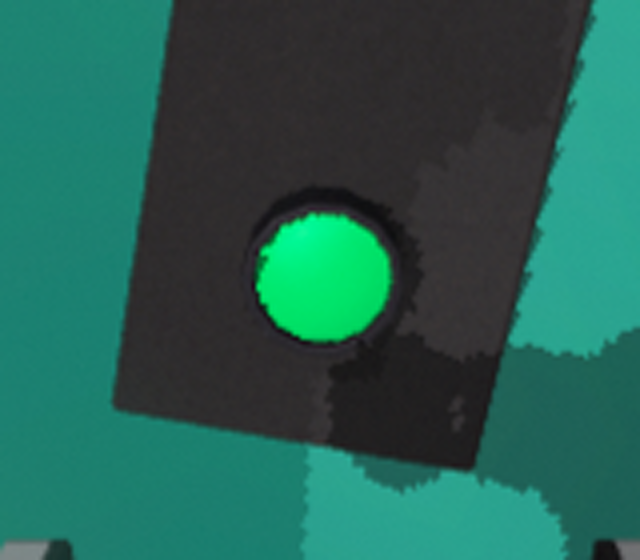

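Green lens centred at crop (323,277); rim about 34 mm. Descend and grip.

Emit:
drive_tool(steps=[[3, -0.1, -0.1, 0, 0.7], [3, 0, 0, 0, 0.7], [3, 0, 0, 0, 0.7], [2.5, 0, 0, 0, 0.7], [1.2, 0, 0, 0, 0.7], [0, 0, 0, 0, 0.3], [0, 0, 0, 0, 0.3], [0, 0, 0, 0, 0.3], [0, 0, 0, 0, 0.3]], force=30)

```text
time: 3.85
eef_pos: [0.4232, 0.2464, 0.0257]
tcp_rot: [0.694, 0.143, -0.692, 0.143]
contact_force: [0.2, 0.2, 0.4]
opening: 0.357
```

Emit:
drive_tool(steps=[[0, 0, 0, 0, 0.3], [-1, 0, 0, 0, 0.3], [-2, 0, 0, 0, 0.3], [-4, 0, 0, 0, 0.3], [-4, 0, 0, 0, 0.3], [-1, 0, 0, 0, 0.3], [0, 0, 0, 0, 0.3]])

```text
time: 4.55
eef_pos: [0.4235, 0.2467, 0.1471]
tcp_rot: [0.694, 0.143, -0.691, 0.143]
contact_force: [0.1, -1.0, -1.8]
opening: 0.359
```

Run:
```python
from h import *
go([.5019,.0169,.12],-66.7)
c,hsv=lens(); np.save('w_lens2',c)
s=readout.get_state(); p=proj(c,s['eef_pos']);print('tcp px',p)
save(c,'w_held.png',2,(180,150,480,400))
m=cv2.inRange(hsv,(45,120,60),(75,255,255)); k=np.zeros_like(m); cv2.circle(k,tuple(int(q) for q in p),60,255,-1); m&=k
for ct in cv2.findContours(m,0,2)[0]:
    if cv2.contourArea(ct)>100: print(cv2.fitEllipse(ct),cv2.boundingRect(ct))
```

```text
pos [0.4235 0.2467 0.1471] yaw_y -66.67 tilt [ 0.005  0.002 -1.   ] shift cm [ 2.71 24.21  1.91] turn 0.025105479262762742 q6 1.48 F [ 0.1 -1.  -1.8] op 0.359 t 4.55
(400, 640, 3)
tcp px [317.17562283 267.66008381]
((317.7902526855469, 271.9132995605469), (49.044654846191406, 57.5688591003418), 89.27494812011719) (289, 248, 59, 49)
```

View pics/w_held.png

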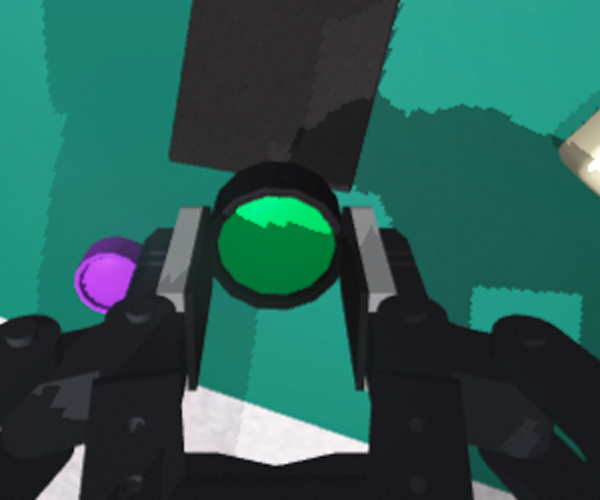

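Lens held level between the pads (glass centre px (318,272)). Compute its offset from the TCP.

Run:
```python
from h import *
c=np.load('w_lens2.npy',allow_pickle=True).item(); s=readout.get_state(); t=s['eef_pos']
for h in(.005,.008): 
    p=onz(c,317.8,271.9,t[2]+h); print(h,(p-t).round(4))
off=(p-t)[:2]; go([.5019-off[0],.0169-off[1],.12],-66.7); go([.5019-off[0],.0169-off[1],.09],-66.7)
```

```text
0.005 [ 0.0007 -0.      0.005 ]
0.008 [0.0023 0.0007 0.008 ]
pos [0.4221 0.2462 0.1448] yaw_y -66.68 tilt [ 0.001  0.    -1.   ] shift cm [ 2.48 24.19  1.99] turn 0.016884752556435956 q6 1.48 F [-0.4  0.5 -0.1] op 0.360 t 4.60
pos [0.4221 0.2462 0.1448] yaw_y -66.68 tilt [ 0.001  0.    -1.   ] shift cm [ 5.48 24.19  1.99] turn 0.016884752556435956 q6 1.48 F [-0.4  0.5 -0.1] op 0.360 t 4.60
```

Emit:
drive_tool(steps=[[0, 3, 0.2, 0, 0.3], [0, 4, 0.3, 0, 0.3], [0, 4, 0.3, 0, 0.3], [0.5, 4, 0.3, 0, 0.3], [1, 4, 0.3, 0, 0.3], [1, 3.2, 0.3, 0, 0.3], [1, 2, 0.1, 0, 0.3], [2, 0, 0, 0, 0.3], [1.5, 0, 0, 0, 0.3], [0, 0, 0, 0, 0.3]])

```text
time: 5.6
eef_pos: [0.4992, 0.0167, 0.0709]
tcp_rot: [-0.691, -0.143, 0.695, -0.142]
contact_force: [0.2, 0.5, -0.6]
opening: 0.358
```

Run:
```python
from h import *
c=read_camera('top'); go([.5012,.0167,.068],-66.7)
f=c['frame'];hsv=cv2.cvtColor(f,cv2.COLOR_RGB2HSV)
w=read_camera('wrist'); save(w,'w_over.png',2,(180,150,480,400))
t=readout.get_state()['eef_pos'];print(proj(w,t),proj(w,[.502,.017,.06]))
```

```text
pos [0.4992 0.0169 0.0715] yaw_y -66.71 tilt [-0.006  0.001 -1.   ] shift cm [ 0.35  0.1  -0.18] turn -0.010904394237314818 q6 0.99 F [ 0.2 -0.9 -1.1] op 0.362 t 5.65
[317.36169089 267.52338766] [319.47893203 251.1824408 ]
```

View pics/w_over.png

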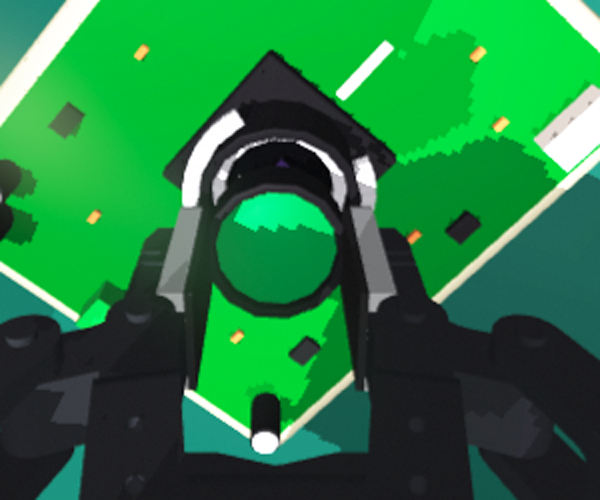

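Cell mouth shows behind the lens: mouth's outer top edge at crop y≈130, sides x≈203/353; lens rim x 210–343, y 180–315.

Run:
```python
from h import *
w=read_camera('wrist'); t=readout.get_state()['eef_pos']; print(t)
a=np.linspace(0,2*np.pi,90)
def circ(C,r): 
    q=np.array([proj(w,[C[0]+r*np.cos(b),C[1]+r*np.sin(b),C[2]]) for b in a]); q=(q-[180,150])*2; return 'L %.0f R %.0f T %.0f B %.0f'%(q[:,0].min(),q[:,0].max(),q[:,1].min(),q[:,1].max())
for z in(.058,.06): print('mouth r21',circ([.502,.017,z],.021))
for dz in(.006,.008,.010): print('lens at cell axis',dz,circ([.502,.017,t[2]+dz],.017))
for dz in(.006,.008,.010): print('lens at tcp',dz,circ([t[0],t[1],t[2]+dz],.017))
```

```text
[0.49988003 0.01703658 0.0728298 ]
mouth r21 L 198 R 360 T 123 B 269
mouth r21 L 197 R 361 T 126 B 273
lens at cell axis 0.006 L 205 R 353 T 173 B 303
lens at cell axis 0.008 L 204 R 354 T 177 B 309
lens at cell axis 0.01 L 203 R 355 T 181 B 314
lens at tcp 0.006 L 201 R 349 T 181 B 310
lens at tcp 0.008 L 200 R 350 T 185 B 316
lens at tcp 0.01 L 199 R 351 T 189 B 321
```

Emit:
drive_tool(steps=[[0, 0.05, 0, 0, 0.3], [0.2, 0, 0, 0, 0.3], [0.2, 0, 0, 0, 0.3], [0, 0, 0, 0, 0.3]])

```text
time: 6.15
eef_pos: [0.5014, 0.0164, 0.0702]
tcp_rot: [-0.692, -0.143, 0.693, -0.143]
contact_force: [0.0, 0.3, -0.5]
opening: 0.363
```

Emit:
drive_tool(steps=[[0.2, 0, 0, 0, 0.3], [0.2, 0, 0, 0, 0.3], [0.2, 0, 0, 0, 0.3], [0, 0, 0, 0, 0.3]])

```text
time: 6.55
eef_pos: [0.5034, 0.0174, 0.0669]
tcp_rot: [0.694, 0.143, -0.691, 0.142]
contact_force: [-1.0, 5.6, 10.2]
opening: 0.362
```

Emit:
drive_tool(steps=[[0, -0.1, -0.04, 0, 0.3], [0.1, 0, 0, 0, 0.3], [0.1, 0, 0, 0, 0.3], [0, 0, 0, 0, 0.3]])

```text
time: 6.95
eef_pos: [0.5039, 0.0176, 0.0651]
tcp_rot: [0.694, 0.142, -0.691, 0.143]
contact_force: [-0.2, 1.7, 9.9]
opening: 0.361
```

Emit:
drive_tool(steps=[[0, -0.03, 0, 0, 0.3], [0.1, 0, 0, 0, 0.3], [0.1, 0, 0, 0, 0.3], [0, 0, 0, 0, 0.3]])

```text
time: 7.35
eef_pos: [0.5039, 0.0175, 0.0646]
tcp_rot: [0.694, 0.143, -0.691, 0.143]
contact_force: [-4.7, 1.2, 19.3]
opening: 0.355
```

Emit:
drive_tool(steps=[[-0.15, -0.06, 0.14, 0, 0.3], [0, 0, 0, 0, 0.3], [0.1, 0, 0, 0, 0.3], [0.1, 0, 0, 0, 0.3], [0, 0, 0, 0, 0.3]])

```text
time: 7.85
eef_pos: [0.5035, 0.0175, 0.0643]
tcp_rot: [0.695, 0.142, -0.69, 0.143]
contact_force: [-1.9, 2.4, 18.1]
opening: 0.362
```

Run:
```python
from h import *
go([.502,.017,.06],-66.7); print(readout.get_state()['wrist_torque'])
w=read_camera('wrist'); save(w,'w_in.png',3,(240,190,410,340))
```

```text
pos [0.5035 0.0175 0.0643] yaw_y -66.71 tilt [ 0.007 -0.    -1.   ] shift cm [ 0.43 -0.02  0.16] turn -0.007104651665670758 q6 1.00 F [-1.9  2.4 18.1] op 0.362 t 7.85
[ 0.43212363  0.2265888  -0.02111313]
```

View pics/w_in.png

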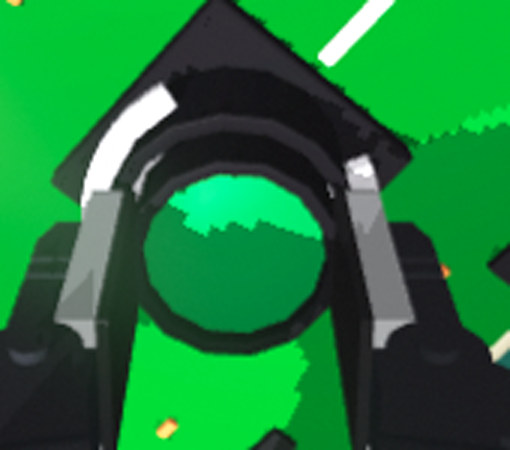

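Run:
```python
from h import *
w=read_camera('wrist'); t=readout.get_state()['eef_pos']; print(t,w['eye'])
a=np.linspace(0,2*np.pi,180)
def circ(C,r): 
    q=np.array([proj(w,[C[0]+r*np.cos(b),C[1]+r*np.sin(b),C[2]]) for b in a]); q=(q-[240,190])*3; return 'L %.0f R %.0f T %.0f B %.0f'%(q[:,0].min(),q[:,0].max(),q[:,1].min(),q[:,1].max())
for C in ([.502,.017],[.500,.017],[.5035,.0175]):
  print(C,'mouth r21',circ([*C,.06],.021),'r18..20',circ([*C,.06],.020))
  for z in(.0685,.071,.0735): print('  lens',z,circ([*C,z],.017))
e=[proj(w,p) for p in([.5365,.006,.032],[.4672,.0281,.032])]; print([(q-[240,190])*3 for q in e])
im=w['frame'][190:340,240:410]; np.save('crop',im)
```

```text
[0.50354196 0.01745104 0.06428786] [0.5780349  0.04979457 0.20697377]
[0.502, 0.017] mouth r21 L 103 R 359 T 110 B 337 r18..20 L 109 R 352 T 115 B 332
  lens 0.0685 L 122 R 340 T 156 B 347
  lens 0.071 L 120 R 341 T 163 B 357
  lens 0.0735 L 119 R 343 T 171 B 367
[0.5, 0.017] mouth r21 L 99 R 353 T 120 B 346 r18..20 L 105 R 347 T 126 B 341
  lens 0.0685 L 117 R 334 T 167 B 357
  lens 0.071 L 116 R 336 T 174 B 366
  lens 0.0735 L 114 R 337 T 182 B 376
[0.5035, 0.0175] mouth r21 L 103 R 360 T 100 B 329 r18..20 L 110 R 354 T 106 B 324
  lens 0.0685 L 123 R 341 T 146 B 339
  lens 0.071 L 121 R 342 T 154 B 348
  lens 0.0735 L 119 R 344 T 161 B 358
[array([360.88728531,  17.58809914]), array([110.6639912 , 280.25618763])]
```

Laterally constrained (position barely followed my 1.5 mm sidestep), so the lens is in the bore, binding. Ease off, wiggle, press again.

Emit:
drive_tool(steps=[[-0.3, 0, 0, 0, 0.3], [0, 0, 0.05, 1, 0.3], [0.1, 0.05, 0, -2, 0.3], [0.1, 0, -0.1, 1, 0.3], [0.1, -0.1, 0, 0, 0.3], [0, 0, 0, 0, 0.3]])

```text
time: 8.55
eef_pos: [0.5033, 0.0176, 0.0642]
tcp_rot: [0.694, 0.142, -0.691, 0.144]
contact_force: [-3.1, 0.0, 18.8]
opening: 0.363
```

Emit:
drive_tool(steps=[[-0.3, 0, 0, 0, 0.3], [-0.1, 0, 0, 0, 0.3], [0, 0, 0, 0, 0.3]])

```text
time: 8.85
eef_pos: [0.5032, 0.018, 0.0649]
tcp_rot: [0.696, 0.142, -0.69, 0.143]
contact_force: [7.3, 1.2, -0.2]
opening: 0.359
```

Emit:
drive_tool(steps=[[0, 0, -0.05, 0, 0.45], [0, 0, 0, 0, 0.5], [0, 0, 0, 0, 0.5], [-1, 0, 0, 0, 0.55], [-3, 0, 0, 0, 0.6], [-4, 0, 0, 0, 0.7], [-4, 0, 0, 0, 0.7], [0, 0, 0, 0, 0.7]])

```text
time: 9.65
eef_pos: [0.5043, 0.0179, 0.1914]
tcp_rot: [0.697, 0.141, -0.688, 0.145]
contact_force: [0.2, -1.1, 1.0]
opening: 0.702
```

Run:
```python
from h import *
go([.502,.017,.06],-66.7)
w=read_camera('wrist'); np.save('w_rel',w); p=proj(w,[.502,.017,.06]);u,v=p.astype(int);print(p,u-60,v-50)
save(w,'w_rel.png',5,(u-60,v-50,u+60,v+50))
hsv=cv2.cvtColor(w['frame'],cv2.COLOR_RGB2HSV)
def circ(C,r): 
    q=np.array([proj(w,[C[0]+r*np.cos(b),C[1]+r*np.sin(b),C[2]]) for b in np.linspace(0,6.28,180)]); q=(q-[u-60,v-50])*5; return 'L %.0f R %.0f T %.0f B %.0f'%(q[:,0].min(),q[:,0].max(),q[:,1].min(),q[:,1].max())
print('mouth',circ([.502,.017,.06],.021))
for z in(.068,.072): print(z,circ([.502,.017,z],.017))
```

```text
pos [0.5043 0.0179 0.1914] yaw_y -66.68 tilt [ 0.013 -0.002 -1.   ] shift cm [13.13 -0.1   0.39] turn 0.01638914873676356 q6 1.00 F [ 0.2 -1.1  1. ] op 0.702 t 9.65
[316.32331147 192.97865725] 256 142
mouth L 179 R 425 T 134 B 370
0.068 L 199 R 404 T 169 B 365
0.072 L 198 R 405 T 175 B 373
```

View pics/w_rel.png

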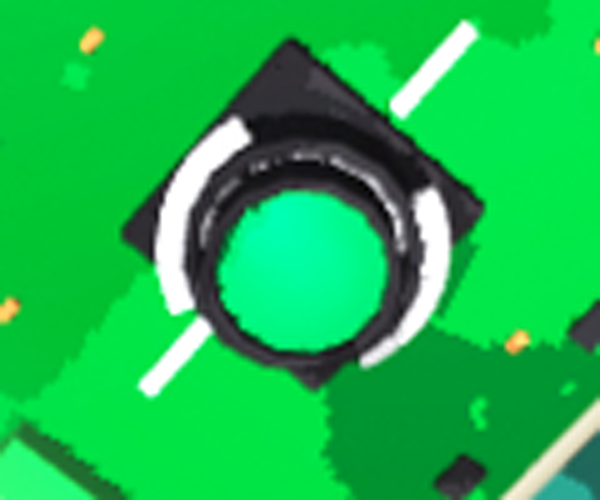

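Lens sits in the cell, glass centre crop (303,272), level-looking, but it's hard to tell whether it's fully down. I'll touch its top lightly with shut fingers to measure and, if needed, press it home.

Emit:
drive_tool(steps=[[0, 0, 0, 0, 0], [0, 0, 0, 0, 0], [2, 0, 0, 0, 0], [3, 0, 0, 0, 0], [3, 0, 0, 0, 0], [1.5, 0, 0, 0, 0], [0, 0, 0, 0, 0], [0, 0, 0, 0, 0]])

```text
time: 10.5
eef_pos: [0.4999, 0.0186, 0.088]
tcp_rot: [-0.692, -0.143, 0.693, -0.143]
contact_force: [-0.1, -0.2, 0.4]
opening: 0.002
```

Run:
```python
from h import *
go([.5025,.0172,.072],-66.7)
w=np.load('w_rel.npy',allow_pickle=True).item(); l=np.load('w_lens.npy',allow_pickle=True).item()
def glass(c,u,v,r):
    hsv=cv2.cvtColor(c['frame'],cv2.COLOR_RGB2HSV); m=cv2.inRange(hsv,(45,90,60),(88,255,255)); k=np.zeros_like(m); cv2.circle(k,(u,v),r,255,-1); m&=k
    return cv2.fitEllipse(max(cv2.findContours(m,0,2)[0],key=cv2.contourArea))
e1=glass(l,316,192,19); e2=glass(w,316,196,17); print(e1,e2)
for c,e,zs in((l,e1,[.034]),(w,e2,[.06,.068,.072])):
    f=200/np.tan(np.radians(c['vertical_fov']/2)); M=R.from_quat(c['orientation']).as_matrix()
    for z in zs:
        p=onz(c,*e[0],z); d=-(M.T@(p-c['eye']))[2]; print(z,p.round(4),'diam mm',e[1][1]*d/f*1000)
```

```text
pos [0.4999 0.0186 0.088 ] yaw_y -66.69 tilt [-0.002  0.    -1.   ] shift cm [ 1.6   0.23 -0.19] turn 0.007075287300239097 q6 1.00 F [-0.1 -0.2  0.4] op 0.002 t 10.50
((315.6387023925781, 191.80543518066406), (31.907817840576172, 33.96384811401367), 94.40833282470703) ((316.0292053222656, 195.7744140625), (32.22706985473633, 33.17048645019531), 90.70121765136719)
0.034 [0.4227 0.2463 0.034 ] diam mm 27.48187243992008
0.06 [0.4996 0.0162 0.06  ] diam mm 28.393189668260174
0.068 [0.5019 0.0172 0.068 ] diam mm 27.565383985155318
0.072 [0.503  0.0177 0.072 ] diam mm 27.151481143602894
```

Emit:
drive_tool(steps=[[0.8, 0.2, -0.1, 0, 0], [0.4, 0, 0, 0, 0], [0.2, 0, 0, 0, 0], [0.2, 0, 0, 0, 0], [0.2, 0, 0, 0, 0], [0, 0, 0, 0, 0], [0, 0, 0, 0, 0]])

```text
time: 11.2
eef_pos: [0.5023, 0.0171, 0.0709]
tcp_rot: [0.693, 0.143, -0.692, 0.143]
contact_force: [0.1, 0.2, 0.2]
opening: 0.001
```

Emit:
drive_tool(steps=[[0.1, 0, 0, 0, 0], [0.1, 0, 0, 0, 0], [0.1, 0, 0, 0, 0], [0, 0, 0, 0, 0], [0, 0, 0, 0, 0]])

```text
time: 11.7
eef_pos: [0.5026, 0.017, 0.07]
tcp_rot: [-0.692, -0.143, 0.693, -0.143]
contact_force: [-5.4, 1.0, 12.0]
opening: -0.001
```

Contact at z≈0.070 (expected 0.068 seated, 0.072+ if stuck). Compare two off-centre touches to rule out tilt.

Emit:
drive_tool(steps=[[-0.6, 0, 0, 0, 0], [0, 0, -1.2, 0, 0], [0.3, 0, 0, 0, 0], [0.2, 0, 0, 0, 0], [0, 0, 0, 0, 0], [0, 0, 0, 0, 0]])

```text
time: 12.3
eef_pos: [0.5145, 0.022, 0.07]
tcp_rot: [0.693, 0.143, -0.692, 0.143]
contact_force: [-0.8, 0.4, 6.6]
opening: 0.003
```

Emit:
drive_tool(steps=[[-0.5, 0, 0, 0, 0], [0, 0, 2.4, 0, 0], [0.3, 0, 0, 0, 0], [0.2, 0, 0, 0, 0], [0, 0, 0, 0, 0], [0, 0, 0, 0, 0]])

```text
time: 12.9
eef_pos: [0.4909, 0.0122, 0.07]
tcp_rot: [-0.691, -0.143, 0.694, -0.143]
contact_force: [-6.0, -0.5, 12.4]
opening: -0.001
```

All three touches stop at 0.070: lens is flat and home. Lift and turn the wrist half a turn (needed for joint-6 range when screwing).

Emit:
drive_tool(steps=[[-1.5, 0, 0, 0, 0.3], [-3, 0, 0, -8, 0.7], [-3, 0, 0, -8.5, 1], [-1, 0, 0, -8.5, 1], [0, 0, 0, -8.5, 1], [0, 0, 0, -8.5, 1], [0, 0, 0, -8.5, 1], [0, 0, 0, -8.5, 1], [0, 0, 0, -8.5, 1], [0, 0, 0, -8.5, 1]])

```text
time: 13.9
eef_pos: [0.4914, 0.0125, 0.1531]
tcp_rot: [0.456, 0.541, -0.456, 0.54]
contact_force: [0.5, -0.5, 0.1]
opening: 1.0
```

Emit:
drive_tool(steps=[[0, 0, 0, -8.5, 1], [0, 0, 0, -8.5, 1], [0, 0, 0, -8.5, 1], [0, 0, 0, -8.5, 1], [0, 0, 0, -8.5, 1], [0, 0, 0, -8.5, 1], [0, 0, 0, -8.5, 1], [0, 0, 0, -8.5, 1], [0, 0, 0, -8.5, 1], [0, 0, 0, -8.5, 1]])

```text
time: 14.9
eef_pos: [0.4914, 0.0125, 0.1531]
tcp_rot: [-0.029, 0.707, 0.029, 0.706]
contact_force: [0.2, -0.4, -0.6]
opening: 1.0
```

Emit:
drive_tool(steps=[[0, 0, 0, -8.5, 1], [0, 0, 0, -8.5, 1], [0, 0, 0, 0, 1], [0, 0, 0, 0, 1]])

```text
time: 15.3
eef_pos: [0.4913, 0.0124, 0.1533]
tcp_rot: [-0.13, 0.695, 0.13, 0.695]
contact_force: [-0.1, 0.1, -0.2]
opening: 1.004
```

Run:
```python
from h import *
go([.485,-.258,.15],113.3)
```

```text
pos [0.4913 0.0124 0.1533] yaw_y 111.13 tilt [-0.001  0.    -1.   ] shift cm [  0.33 -25.   -10.34] turn -2.172481026473392 q6 -2.12 F [-0.1  0.1 -0.2] op 1.004 t 15.30
```

Emit:
drive_tool(steps=[[0, -3.5, -1.5, 0, 1], [0, -3.6, -1.5, 0, 1], [0, -3.6, -1.5, 0, 1], [0, -3.6, -1.5, 0, 1], [0, -3.6, -1.5, 0, 1], [0, -3.6, -1.4, 0, 1], [0, -3.5, -1.4, 0, 1], [0, 0, 0, -3, 1], [0, 0, 0, 0, 1]])

```text
time: 16.2
eef_pos: [0.486, -0.2591, 0.1535]
tcp_rot: [-0.147, 0.692, 0.148, 0.691]
contact_force: [-0.1, 0.4, -0.1]
opening: 0.997
```

```bash
cat > ringm.py <<'E'
from h import *
go([.485,-.258,.03],114)
c=read_camera('wrist'); hsv=cv2.cvtColor(c['frame'],cv2.COLOR_RGB2HSV); np.save('w_ring2',c)
p=proj(c,[.485,-.258,.024]).astype(int); print(p)
w=((hsv[...,1]<70)&(hsv[...,2]>150)).astype(np.uint8); k=np.zeros_like(w); cv2.circle(k,tuple(int(i) for i in p),70,1,-1); w&=k
ct=max(cv2.findContours(w,0,2)[0],key=cv2.contourArea); print(cv2.boundingRect(ct),cv2.contourArea(ct))
cnts,h=cv2.findContours(w,cv2.RETR_CCOMP,cv2.CHAIN_APPROX_NONE)
for q in cnts:
    if cv2.contourArea(q)>80: e=cv2.fitEllipse(q); print(cv2.contourArea(q),e,onz(c,*e[0],.024)[:2].round(4))
# polar outline: flats stick out to 30 mm, centre from the hole
P=np.array([onz(c,*q[0],.024)[:2] for q in ct]); C,rad=cv2.minEnclosingCircle((P*1000).astype(np.float32)); C=np.array(C)/1000; print(C,rad)
D=P-C; r=np.hypot(*D.T); a=np.degrees(np.arctan2(D[:,1],D[:,0]))
for b in range(-180,180,15): s=(a>=b)&(a<b+15); print(b,(r[s].max()*1000).round(1) if s.any() else None,end='; ')
E
python3 ringm.py
```

```text
pos [ 0.486  -0.2591  0.1535] yaw_y 114.06 tilt [-0.  0. -1.] shift cm [12.35  0.13 -0.04] turn 0.062090401917572535 q6 -2.67 F [-0.1  0.4 -0.1] op 0.997 t 16.20
[319 191]
(284, 158, 73, 67) 3710.0
3710.0 ((319.9064025878906, 190.5992431640625), (65.07771301269531, 73.23616790771484), 88.41529846191406) [ 0.4841 -0.258 ]
593.5 ((319.8314514160156, 191.53201293945312), (26.93239974975586, 28.185014724731445), 90.04985809326172) [ 0.4849 -0.2577]
[ 0.48538196 -0.25734338] 32.84549331665039
-180 29.9; -165 None; -150 30.1; -135 29.9; -120 30.1; -105 29.8; -90 32.8; -75 None; -60 30.9; -45 32.8; -30 28.8; -15 29.2; 0 29.1; 15 29.2; 30 29.1; 45 29.2; 60 29.1; 75 29.3; 90 32.6; 105 30.5; 120 None; 135 32.8; 150 30.1; 165 29.9;
```

Ring flats lie at 114° as commanded, centre (0.485,-0.258). Descend and grip.

Emit:
drive_tool(steps=[[3, 0.13, -0.04, 0, 1], [3, 0, 0, 0, 1], [3, 0, 0, 0, 1], [3, 0, 0, 0, 1], [2, 0, 0, 0, 1], [0.7, 0, 0, 0, 0.8], [0, 0, 0, 0, 0.5], [0, 0, 0, 0, 0.5], [0, 0, 0, 0, 0.5], [0, 0, 0, 0, 0.5]], force=40)

```text
time: 17.25
eef_pos: [0.4859, -0.2574, 0.008]
tcp_rot: [-0.149, 0.691, 0.148, 0.692]
contact_force: [-0.8, 0.4, -0.6]
opening: 0.694
```

Emit:
drive_tool(steps=[[0, 0, 0, 0, 0.5], [-1, 0, 0, 0, 0.5], [-3, 0, 0, 0, 0.5], [-4, 0, 0, 0, 0.5], [-2, 0, 0, 0, 0.5], [0, 0, 0, 0, 0.5], [0, 0, 0, 0, 0.5]])

```text
time: 17.95
eef_pos: [0.4851, -0.257, 0.107]
tcp_rot: [-0.149, 0.691, 0.149, 0.691]
contact_force: [-1.0, 0.7, -0.9]
opening: 0.692
```

Run:
```python
from h import *
go([.5025,.0172,.105],94)
c=read_camera('wrist'); hsv=cv2.cvtColor(c['frame'],cv2.COLOR_RGB2HSV); np.save('w_ring3',c)
t=readout.get_state()['eef_pos']; p=proj(c,t+[0,0,.018]);print(p)
w=((hsv[...,1]<70)&(hsv[...,2]>150)).astype(np.uint8)
cnts,h=cv2.findContours(w,cv2.RETR_CCOMP,cv2.CHAIN_APPROX_NONE)
for q in cnts:
    A=cv2.contourArea(q)
    if A>300 and np.hypot(*(np.mean(q[:,0],0)-p))<80: e=cv2.fitEllipse(q); print(A,e,[(onz(c,*e[0],t[2]+z)-t)[:2].round(4) for z in(.014,.018,.022)])
```

```text
pos [ 0.4851 -0.257   0.107 ] yaw_y 114.31 tilt [ 0. -0. -1.] shift cm [ 0.19 24.27 12.87] turn 20.30504633566963 q6 -2.67 F [-1.   0.7 -0.9] op 0.692 t 17.95
[319.83287477 291.03962069]
15058.5 ((316.7808532714844, 282.67840576171875), (135.48788452148438, 142.1803436279297), 103.23113250732422) [array([-0.0009, -0.0019]), array([-0.0033, -0.0029]), array([-0.0056, -0.004 ])]
1837.0 ((318.14459228515625, 291.1499938964844), (41.4696044921875, 56.72574234008789), 91.73037719726562) [array([0.0028, 0.0005]), array([ 0.0004, -0.0006]), array([-0.0021, -0.0018])]
```

Ring held and centred. Carry over the cell and turn to the entry angle.

Emit:
drive_tool(steps=[[0, 2.5, 1.3, 0, 0.5], [0, 3.5, 1.9, 0, 0.5], [0, 3.7, 2, 0, 0.5], [0, 3.7, 2, 0, 0.5], [0, 3.7, 1.9, 0, 0.5], [0, 3.7, 1.9, 0, 0.5], [0, 3.5, 1.8, 0, 0.5], [0, 0, 0, 7, 0.5], [0, 0, 0, 7, 0.5], [0, 0, 0, 7, 0.5]])

```text
time: 19.0
eef_pos: [0.5002, 0.018, 0.1044]
tcp_rot: [-0.019, 0.708, 0.019, 0.705]
contact_force: [-0.8, -0.5, -0.3]
opening: 0.69
```

Emit:
drive_tool(steps=[[1, 0, 0, 0, 0.5], [0, 0, 0, 0, 0.5], [0, 0, 0, 0, 0.5]])

```text
time: 19.3
eef_pos: [0.5007, 0.0172, 0.0952]
tcp_rot: [-0.021, 0.708, 0.021, 0.706]
contact_force: [0.0, 0.2, -0.1]
opening: 0.686
```

Run:
```python
from h import *
go([.502,.0173,.080],93)
c=read_camera('wrist'); hsv=cv2.cvtColor(c['frame'],cv2.COLOR_RGB2HSV)
t=readout.get_state()['eef_pos']
w=((hsv[...,1]<70)&(hsv[...,2]>150)).astype(np.uint8)
cnts,h=cv2.findContours(w,cv2.RETR_CCOMP,cv2.CHAIN_APPROX_NONE); p=proj(c,t+[0,0,.017])
for q in cnts:
    A=cv2.contourArea(q)
    if A>300 and np.hypot(*(np.mean(q[:,0],0)-p))<60: e=cv2.fitEllipse(q); print(A,e,(onz(c,*e[0],t[2]+.017)-t)[:2].round(4))
# board marks in this view: white thin blobs on green
n,l,st,ce=cv2.connectedComponentsWithStats(w)
for i in range(1,n):
    if 30<st[i,4]<400: print(st[i,4],ce[i].round(1),onz(c,*ce[i],.032)[:2].round(4))
```

```text
pos [0.5007 0.0172 0.0952] yaw_y 93.39 tilt [-0.003  0.001 -1.   ] shift cm [1.52 0.   0.13] turn 0.38759711055463697 q6 -1.80 F [ 0.   0.2 -0.1] op 0.686 t 19.30
14398.5 ((318.4141540527344, 286.7874450683594), (133.61294555664062, 144.22203063964844), 117.71728515625) [-0.0035 -0.0004]
2002.0 ((318.10162353515625, 292.2965087890625), (43.98765563964844, 57.84689712524414), 90.91625213623047) [-0.0007 -0.0003]
221 [269.3  88.1] [ 0.4189 -0.0163]
179 [339.5 174.8] [0.468  0.0285]
66 [225.5 307.4] [ 0.5712 -0.046 ]
68 [409.9 307.3] [0.5633 0.0872]
```

Emit:
drive_tool(steps=[[1, 0, 0.2, 0, 0.5], [1, 0, 0, 0, 0.5], [0.8, 0, 0, 0, 0.5], [0.3, 0, 0, 0, 0.5], [0, 0, 0, 0, 0.5], [0, 0, 0, 0, 0.5]])

```text
time: 19.95
eef_pos: [0.504, 0.0172, 0.0659]
tcp_rot: [-0.02, 0.707, 0.02, 0.707]
contact_force: [0.0, -0.8, -1.0]
opening: 0.693
```

Emit:
drive_tool(steps=[[0.2, 0, -0.05, 0, 0.5], [0.2, 0, 0, 0, 0.5], [0.2, 0, 0, 0, 0.5], [0, 0, 0, 0, 0.5], [0, 0, 0, 0, 0.5]])

```text
time: 20.45
eef_pos: [0.5032, 0.0172, 0.0598]
tcp_rot: [-0.02, 0.707, 0.02, 0.707]
contact_force: [0.0, -0.3, -0.9]
opening: 0.692
```

Emit:
drive_tool(steps=[[0.15, 0, 0, 0, 0.5], [0.15, 0, 0, 0, 0.5], [0, 0, 0, 0, 0.5], [0, 0, 0, 0, 0.5]])

```text
time: 20.85
eef_pos: [0.5033, 0.0172, 0.0566]
tcp_rot: [-0.02, 0.707, 0.02, 0.707]
contact_force: [-1.0, -0.5, 0.6]
opening: 0.689
```

Emit:
drive_tool(steps=[[0.1, 0, 0, 0, 0.5], [0.1, 0, 0, 0, 0.5], [0, 0, 0, 0, 0.5], [0, 0, 0, 0, 0.5]])

```text
time: 21.25
eef_pos: [0.5033, 0.0172, 0.0548]
tcp_rot: [-0.02, 0.707, 0.02, 0.707]
contact_force: [-0.3, 0.2, -1.3]
opening: 0.692
```

Emit:
drive_tool(steps=[[0.1, 0, 0, 0, 0.5], [0.1, 0, 0, 0, 0.5], [0, 0, 0, 0, 0.5], [0, 0, 0, 0, 0.5]])

```text
time: 21.65
eef_pos: [0.5037, 0.0172, 0.054]
tcp_rot: [-0.02, 0.707, 0.02, 0.707]
contact_force: [-3.1, 0.5, 6.3]
opening: 0.69
```

Contact at the height expected for the lip on the lens, no lug hit. Turn clockwise in stages watching the z torque.

```bash
cat > tq.py <<'E'
from h import *
s=readout.get_state(); M=R.from_quat(s['tcp_rot']).as_matrix()
print('t %.2f yaw %.2f z %.4f xy %s F %s T %s op %.3f q6 %.2f'%(s['time'],np.degrees(np.arctan2(M[1,1],M[0,1])),s['eef_pos'][2],s['eef_pos'][:2].round(4),s['contact_force'].round(1),s['wrist_torque'].round(3),s['opening'],s['qpos'][5]))
E
python3 tq.py
```

```text
t 21.65 yaw 93.32 z 0.0540 xy [0.5037 0.0172] F [-3.1  0.5  6.3] T [ 0.079  0.434 -0.011] op 0.690 q6 -1.80
```

Emit:
drive_tool(steps=[[-0.05, 0, -0.05, 4, 0.5], [0, 0, 0, 4, 0.5], [0, 0, 0, 4, 0.5], [0, 0, 0, 4, 0.5], [0, 0, 0, 4, 0.5], [0, 0, 0, 0, 0.5]])

```text
time: 22.25
eef_pos: [0.5036, 0.0172, 0.054]
tcp_rot: [0.103, 0.699, -0.103, 0.7]
contact_force: [0.2, 1.1, 2.4]
opening: 0.689
```

```bash
python3 tq.py
```

```text
t 22.25 yaw 73.31 z 0.0540 xy [0.5036 0.0172] F [0.2 1.1 2.4] T [-0.008 -0.043 -0.02 ] op 0.689 q6 -1.45
```

Emit:
drive_tool(steps=[[0, 0, 0, 4, 0.5], [0, 0, 0, 4, 0.5], [0, 0, 0, 4, 0.5], [0, 0, 0, 3, 0.5], [0, 0, 0, 0, 0.5]])

```text
time: 22.75
eef_pos: [0.5034, 0.0172, 0.054]
tcp_rot: [0.193, 0.68, -0.193, 0.681]
contact_force: [-0.9, 0.5, 4.8]
opening: 0.694
```

```bash
python3 tq.py
```

```text
t 22.75 yaw 58.39 z 0.0540 xy [0.5034 0.0172] F [-0.9  0.5  4.8] T [ 0.189  0.08  -0.029] op 0.694 q6 -1.19
```

Emit:
drive_tool(steps=[[0, 0, 0, 3, 0.5], [0, 0, 0, 3, 0.5], [0, 0, 0, 0, 0.5]])

```text
time: 23.05
eef_pos: [0.5035, 0.0172, 0.054]
tcp_rot: [0.228, 0.669, -0.228, 0.67]
contact_force: [-0.8, 0.2, 5.7]
opening: 0.693
```

```bash
python3 tq.py
```

```text
t 23.05 yaw 52.41 z 0.0540 xy [0.5035 0.0172] F [-0.8  0.2  5.7] T [ 0.111  0.059 -0.022] op 0.693 q6 -1.08
```

Emit:
drive_tool(steps=[[0, 0, 0, 3, 0.5], [0, 0, 0, 2, 0.5], [0, 0, 0, 0, 0.5]])

```text
time: 23.35
eef_pos: [0.5035, 0.0172, 0.054]
tcp_rot: [0.257, 0.658, -0.257, 0.659]
contact_force: [-0.9, 1.3, 5.3]
opening: 0.691
```

```bash
python3 tq.py
```

```text
t 23.35 yaw 47.43 z 0.0540 xy [0.5035 0.0172] F [-0.9  1.3  5.3] T [ 0.134  0.033 -0.047] op 0.691 q6 -1.00
```

Emit:
drive_tool(steps=[[0, 0, 0, 3, 0.5], [0, 0, 0, 0, 0.5]])

```text
time: 23.55
eef_pos: [0.5034, 0.0172, 0.054]
tcp_rot: [0.274, 0.651, -0.274, 0.652]
contact_force: [0.1, 0.5, 5.1]
opening: 0.687
```

```bash
python3 tq.py
```

```text
t 23.55 yaw 44.42 z 0.0540 xy [0.5034 0.0172] F [0.1 0.5 5.1] T [ 0.121  0.08  -0.014] op 0.687 q6 -0.94
```

Emit:
drive_tool(steps=[[0, 0, 0, 3, 0.5], [0, 0, 0, 0, 0.5]])

```text
time: 23.75
eef_pos: [0.5033, 0.0172, 0.054]
tcp_rot: [0.291, 0.644, -0.291, 0.645]
contact_force: [-1.5, 1.5, 5.4]
opening: 0.689
```

```bash
python3 tq.py
```

```text
t 23.75 yaw 41.42 z 0.0540 xy [0.5033 0.0172] F [-1.5  1.5  5.4] T [ 0.069  0.169 -0.044] op 0.689 q6 -0.89
```

Emit:
drive_tool(steps=[[0, 0, 0, 3, 0.5], [0, 0, 0, 0, 0.5]])

```text
time: 23.95
eef_pos: [0.5033, 0.0172, 0.054]
tcp_rot: [0.308, 0.636, -0.308, 0.637]
contact_force: [-1.7, 1.2, 6.0]
opening: 0.694
```

```bash
python3 tq.py
```

```text
t 23.95 yaw 38.42 z 0.0540 xy [0.5033 0.0172] F [-1.7  1.2  6. ] T [ 0.178  0.205 -0.096] op 0.694 q6 -0.84
```

Emit:
drive_tool(steps=[[0, 0, 0, 1.5, 0.5], [0, 0, 0, 0, 0.5]])

```text
time: 24.15
eef_pos: [0.5033, 0.0173, 0.054]
tcp_rot: [0.316, 0.632, -0.316, 0.633]
contact_force: [-1.7, 0.7, 5.9]
opening: 0.69
```

```bash
python3 tq.py
```

```text
t 24.15 yaw 36.95 z 0.0540 xy [0.5033 0.0173] F [-1.7  0.7  5.9] T [0.178 0.164 0.021] op 0.690 q6 -0.81
```

Emit:
drive_tool(steps=[[0, 0, 0, 1, 0.5], [0, 0, 0, 0, 0.5]])

```text
time: 24.35
eef_pos: [0.5033, 0.0173, 0.054]
tcp_rot: [0.321, 0.63, -0.321, 0.63]
contact_force: [-1.5, 1.3, 6.0]
opening: 0.691
```

```bash
python3 tq.py
```

```text
t 24.35 yaw 35.96 z 0.0540 xy [0.5033 0.0173] F [-1.5  1.3  6. ] T [0.14  0.125 0.07 ] op 0.691 q6 -0.80
```

Emit:
drive_tool(steps=[[0, 0, 0, 0, 0.5]])

```text
time: 24.45
eef_pos: [0.5033, 0.0173, 0.054]
tcp_rot: [0.321, 0.63, -0.321, 0.63]
contact_force: [-1.6, 1.2, 5.7]
opening: 0.691
```

```bash
python3 tq.py
```

```text
t 24.45 yaw 35.97 z 0.0540 xy [0.5033 0.0173] F [-1.6  1.2  5.7] T [0.141 0.128 0.01 ] op 0.691 q6 -0.80
```

Emit:
drive_tool(steps=[[0, 0, 0, 0, 0.5]])

```text
time: 24.55
eef_pos: [0.5033, 0.0173, 0.054]
tcp_rot: [0.321, 0.63, -0.321, 0.63]
contact_force: [-1.0, 2.1, 5.4]
opening: 0.694
```

```bash
python3 tq.py
```

```text
t 24.55 yaw 35.97 z 0.0540 xy [0.5033 0.0173] F [-1.   2.1  5.4] T [0.161 0.15  0.033] op 0.694 q6 -0.80
```

Emit:
drive_tool(steps=[[0, 0, 0, 0, 0.5]])

```text
time: 24.65
eef_pos: [0.5033, 0.0173, 0.054]
tcp_rot: [0.321, 0.63, -0.321, 0.63]
contact_force: [-1.2, 1.7, 5.6]
opening: 0.686
```

```bash
python3 tq.py
```

```text
t 24.65 yaw 35.97 z 0.0540 xy [0.5033 0.0173] F [-1.2  1.7  5.6] T [0.101 0.094 0.024] op 0.686 q6 -0.80
```

Resistance beginning (torque mean moved from −0.027 to +0.034, yaw starts to lag). Go on in small steps, reading joint-6 effort too.

```bash
cat >> tq.py <<'E'
print('eff6 %.3f yaw %.3f'%(s['joint_efforts'][5],np.degrees(np.arctan2(M[1,1],M[0,1]))))
E
python3 tq.py
```

```text
t 24.65 yaw 35.97 z 0.0540 xy [0.5033 0.0173] F [-1.2  1.7  5.6] T [0.101 0.094 0.024] op 0.686 q6 -0.80
eff6 0.016 yaw 35.969
```

Emit:
drive_tool(steps=[[0, 0, 0, 2, 0.5], [0, 0, 0, 0, 0.5], [0, 0, 0, 0, 0.5]])

```text
time: 24.95
eef_pos: [0.5033, 0.0172, 0.054]
tcp_rot: [0.332, 0.624, -0.332, 0.624]
contact_force: [-1.2, 1.6, 5.2]
opening: 0.69
```

```bash
python3 tq.py
```

```text
t 24.95 yaw 33.96 z 0.0540 xy [0.5033 0.0172] F [-1.2  1.6  5.2] T [ 0.156  0.141 -0.034] op 0.690 q6 -0.76
eff6 -0.018 yaw 33.958
```

Emit:
drive_tool(steps=[[0, 0, 0, 0, 0.5]])

```text
time: 25.05
eef_pos: [0.5033, 0.0172, 0.054]
tcp_rot: [0.332, 0.624, -0.332, 0.624]
contact_force: [-2.3, 0.9, 5.4]
opening: 0.694
```

```bash
python3 tq.py
```

```text
t 25.05 yaw 33.96 z 0.0540 xy [0.5033 0.0172] F [-2.3  0.9  5.4] T [ 0.162  0.138 -0.088] op 0.694 q6 -0.76
eff6 -0.020 yaw 33.958
```

Effort fell back: just stick-slip. Continue.

Emit:
drive_tool(steps=[[0, 0, 0, 2, 0.5], [0, 0, 0, 0, 0.5]])

```text
time: 25.25
eef_pos: [0.5033, 0.0172, 0.054]
tcp_rot: [0.343, 0.618, -0.343, 0.619]
contact_force: [0.3, 1.6, 5.7]
opening: 0.689
```

```bash
python3 tq.py
```

```text
t 25.25 yaw 31.94 z 0.0540 xy [0.5033 0.0172] F [0.3 1.6 5.7] T [ 0.112  0.172 -0.012] op 0.689 q6 -0.73
eff6 0.064 yaw 31.943
```

Emit:
drive_tool(steps=[[0, 0, 0, 2, 0.5], [0, 0, 0, 0, 0.5]])

```text
time: 25.45
eef_pos: [0.5033, 0.0172, 0.054]
tcp_rot: [0.354, 0.612, -0.354, 0.612]
contact_force: [-0.6, 0.9, 6.6]
opening: 0.69
```

```bash
python3 tq.py
```

```text
t 25.45 yaw 29.95 z 0.0540 xy [0.5033 0.0172] F [-0.6  0.9  6.6] T [0.13  0.109 0.003] op 0.690 q6 -0.69
eff6 0.067 yaw 29.948
```

Emit:
drive_tool(steps=[[0, 0, 0, 2, 0.5], [0, 0, 0, 0, 0.5]])

```text
time: 25.65
eef_pos: [0.5032, 0.0171, 0.054]
tcp_rot: [0.364, 0.606, -0.364, 0.606]
contact_force: [-2.0, 0.9, 6.1]
opening: 0.69
```

```bash
python3 tq.py
```

```text
t 25.65 yaw 27.96 z 0.0540 xy [0.5032 0.0171] F [-2.   0.9  6.1] T [ 0.011  0.17  -0.018] op 0.690 q6 -0.66
eff6 0.058 yaw 27.958
```

Emit:
drive_tool(steps=[[0, 0, 0, 2, 0.5], [0, 0, 0, 0, 0.5]])

```text
time: 25.85
eef_pos: [0.5031, 0.0171, 0.0539]
tcp_rot: [0.375, 0.599, -0.375, 0.6]
contact_force: [-1.8, 0.4, 6.3]
opening: 0.69
```

```bash
python3 tq.py
```

```text
t 25.85 yaw 25.96 z 0.0539 xy [0.5031 0.0171] F [-1.8  0.4  6.3] T [-0.053  0.151 -0.029] op 0.690 q6 -0.62
eff6 0.055 yaw 25.964
```

Emit:
drive_tool(steps=[[0, 0, 0, 2, 0.5], [0, 0, 0, 0, 0.5]])

```text
time: 26.05
eef_pos: [0.503, 0.0171, 0.0539]
tcp_rot: [0.385, 0.593, -0.385, 0.593]
contact_force: [-2.1, -0.5, 6.6]
opening: 0.691
```

```bash
python3 tq.py
```

```text
t 26.05 yaw 23.98 z 0.0539 xy [0.503  0.0171] F [-2.1 -0.5  6.6] T [-0.008  0.208  0.035] op 0.691 q6 -0.59
eff6 0.079 yaw 23.977
```

Emit:
drive_tool(steps=[[0, 0, 0, 2, 0.5], [0, 0, 0, 0, 0.5]])

```text
time: 26.25
eef_pos: [0.5029, 0.0171, 0.0539]
tcp_rot: [0.395, 0.586, -0.396, 0.586]
contact_force: [-2.1, 0.5, 7.0]
opening: 0.692
```

```bash
python3 tq.py
```

```text
t 26.25 yaw 21.99 z 0.0539 xy [0.5029 0.0171] F [-2.1  0.5  7. ] T [-0.075  0.25   0.054] op 0.692 q6 -0.55
eff6 0.092 yaw 21.991
```

Emit:
drive_tool(steps=[[0, 0, 0, 2, 0.5], [0, 0, 0, 0, 0.5]])

```text
time: 26.45
eef_pos: [0.5027, 0.0171, 0.0539]
tcp_rot: [0.405, 0.579, -0.406, 0.579]
contact_force: [-3.1, -0.3, 6.6]
opening: 0.693
```

```bash
python3 tq.py
```

```text
t 26.45 yaw 20.01 z 0.0539 xy [0.5027 0.0171] F [-3.1 -0.3  6.6] T [-0.087  0.294  0.068] op 0.693 q6 -0.52
eff6 0.136 yaw 20.014
```

Emit:
drive_tool(steps=[[0, 0, 0, 0, 0.5]])

```text
time: 26.55
eef_pos: [0.5027, 0.0171, 0.0539]
tcp_rot: [0.405, 0.579, -0.406, 0.579]
contact_force: [-2.8, 0.9, 7.0]
opening: 0.69
```

```bash
python3 tq.py
```

```text
t 26.55 yaw 20.02 z 0.0539 xy [0.5027 0.0171] F [-2.8  0.9  7. ] T [-0.064  0.335  0.082] op 0.690 q6 -0.52
eff6 0.067 yaw 20.022
```

Emit:
drive_tool(steps=[[0, 0, 0, 1.5, 0.5], [0, 0, 0, 0, 0.5]])

```text
time: 26.75
eef_pos: [0.5026, 0.0171, 0.0539]
tcp_rot: [0.413, 0.574, -0.413, 0.574]
contact_force: [-3.4, 1.2, 7.4]
opening: 0.691
```

```bash
python3 tq.py
```

```text
t 26.75 yaw 18.53 z 0.0539 xy [0.5026 0.0171] F [-3.4  1.2  7.4] T [-0.067  0.437  0.098] op 0.691 q6 -0.49
eff6 0.169 yaw 18.532
```

Steady rise over the last 8° (torque +0.10 N m, yaw lag growing; onset ≈26°, now 18.5° → ≈10–13 N). Snug: stop, ease the load, release and lift straight up.

Emit:
drive_tool(steps=[[-0.1, 0, 0, 0, 0.5], [0, 0, 0, 0, 0.72], [0, 0, 0, 0, 0.85], [0, 0, 0, 0, 0.9], [-1, 0, 0, 0, 0.9], [-3, 0, 0, 0, 0.9], [-4, 0, 0, 0, 0.9], [-4, 0, 0, 0, 0.9], [0, 0, 0, 0, 0.9], [0, 0, 0, 0, 0.9]])

```text
time: 27.75
eef_pos: [0.5038, 0.0171, 0.1764]
tcp_rot: [0.415, 0.572, -0.413, 0.574]
contact_force: [0.0, -0.4, -0.5]
opening: 0.9
```

```bash
python3 tq.py
python3 - <<'E'
from h import *
c=read_camera('wrist'); t=read_camera('top'); s=read_camera('scene')
p=proj(c,[.502,.017,.07]).astype(int); print(p)
x0,y0=max(0,p[0]-60),max(0,p[1]-50); a=cv2.resize(c['frame'][y0:y0+100,x0:x0+120,::-1],(480,400),interpolation=cv2.INTER_CUBIC)
q=proj(s,[.502,.017,.06]).astype(int); b=cv2.resize(s['frame'][q[1]-50:q[1]+50,q[0]-40:q[0]+40,::-1],(320,400),interpolation=cv2.INTER_CUBIC)
cv2.imwrite('pics/final.png',np.hstack([a,b]))
hsv=cv2.cvtColor(c['frame'],cv2.COLOR_RGB2HSV); w=((hsv[...,1]<70)&(hsv[...,2]>150)).astype(np.uint8)
for z in cv2.findContours(w,cv2.RETR_CCOMP,cv2.CHAIN_APPROX_NONE)[0]:
    if cv2.contourArea(z)>300 and np.hypot(*(z[:,0].mean(0)-p))<30: e=cv2.fitEllipse(z); print(cv2.contourArea(z),e[0],e[1],onz(c,*e[0],.072)[:2].round(4))
E
```

```text
t 27.75 yaw 18.32 z 0.1764 xy [0.5038 0.0171] F [ 0.  -0.4 -0.5] T [ 0.053 -0.012 -0.014] op 0.900 q6 -0.49
eff6 -0.000 yaw 18.320
[316 198]
4751.5 (314.090087890625, 195.38333129882812) (74.52661895751953, 88.56185913085938) [0.4993 0.0191]
702.0 (315.6758117675781, 200.14817810058594) (28.76604461669922, 31.18852996826172) [0.5017 0.0158]
32184.0 (314.41217041015625, 171.61058044433594) (190.03038024902344, 236.38497924804688) [0.4937 0.0371]
27810.5 (314.082763671875, 175.2115478515625) (176.23594665527344, 224.5984649658203) [0.4943 0.0344]
```

View pics/final.png

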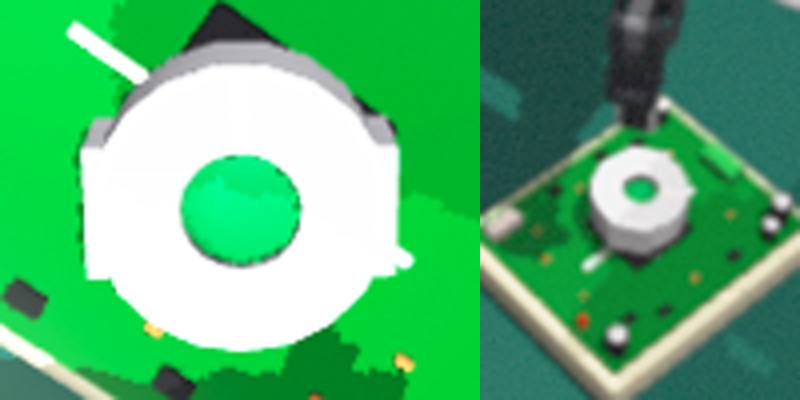

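Final view: the ring sits level and concentric over the green lens with its flats still along the jaw direction (no spring-back). The robot is clear, its force about zero. Handing in.

```bash
python3 -c "from h import *; print(sign_off())"
```

```text
the job is handed in; nothing more can be done
None
```

The green lens is in the camera's cell with the aluminium ring screwed down over it, and I handed the job in at about 28 s. The other lens and the bystanders were not touched; I did not take a picture to check them afterwards.

- **Lens:** It bound partway in while gripped. I eased off and let go, and it dropped home. Touches at the centre and two opposite edges all stopped at the same height, z ≈ 0.070. That is level, but 2 mm above the nominal 0.068. I put this down to a height bias in the arm, because the ring's lip met the lens at about the expected height.
- **Ring:** I turned it about 75° clockwise from where the lugs entered. The first sign of stiffening, near yaw 36°, turned out to be stick-slip, so I carried on. Resistance then rose steadily over the last 8°, to a turning moment of about 0.11 N m above zero. That suggests a clamping force of about 10–13 N, inside the 4–22 N range. It was worked out from noisy torque readings and the angle turned, not measured directly.
- **Last check:** After release the ring sat level and centred with no spring-back visible. The gripper was clear, reading about zero force.

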